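Set the running clearance of a gear run-in stand

TASK

Get the gear run-in stand ready: swing its bridge shut into the fork, drop the lock pin from the tool block all the way down through fork and bridge so that the bridge cannot swing out, and let go of it. Then turn the thumbscrew on the bridge clockwise until it seats on the spindle, back it off a quarter turn so that the gear can run free, and finish there still gripping the thumbscrew head, so that it cannot creep before its lock nut is tightened. Do not shift the beaker or pull the bore gauge out of the tool block.

Things in the scene. Friction and masses are not known exactly. Their poses are not given: they have to be found in the camera images.
- stand: the gear run-in stand, bolted down: a grey base plate 116 (x) x 246 (y) x 18 mm high carrying, along its y axis, a round hinge post (y = +90 mm), an upright spindle with a beige resin gear (y = 0) and an aluminium fork post (y = -85 mm). Origin: centre of the base's underside on the bench; z up; x points away from the robot when its yaw is 0, so the bridge opens to the -x side
- fork_hole (a point): centre of the 9.8 mm hole in the stand's fork, on the top face of the upper lug, 111 mm above the bench; axes as the stand. The fork has two lugs 36 x 36 mm, the upper 101 to 111 mm and the lower 70 to 84 mm above the bench, both drilled through; they are joined by a web on the +x side and open to -x and to both y sides. Nothing lies under the lower lug's hole for 50 mm
- bridge (a joint): angle of the bridge: 0 = shut against its stop, with its eye lined up with the fork's holes; it grows (to 1.3 rad) as the eye swings out to the stand's -x side, about the hinge post's upright axis. It stays where it is left; friction 0.12 N m. It starts 0.2 to 0.45 rad open
- bridge_eye (a point): centre of the 11 mm hole through the bridge's free end, on the bridge's top face, 98.5 mm above the bench. The bridge is an aluminium bar 26 mm wide and 12 mm thick (86.5 to 98.5 mm above the bench). The point's y axis points along the bar back to the hinge axis, 175 mm away; its x axis is across the bar, to the closing side. The bar's sides are flat and free between 25 and 65 mm from the eye, a good place to push on its -x side; the thumbscrew stands on it 85 mm from the eye
- lock_pin: steel lock pin, standing upright in one of the two holes of the tool block: shank 8 mm in diameter and 44 mm long with a tapered end, collar 17 mm in diameter (44 to 47 mm above the point), neck 10 mm in diameter, knurled knob 19 mm in diameter (65 to 86 mm above the point). Origin: the centre of its point, z along its axis to the knob. Home in the fork, its collar lies on the upper lug and its origin is 67 mm above the bench. Mass 60 g (may vary by a third)
- pin_knob (a point): centre of the lock pin's knob, 75 mm above the point, where to grip it
- pin_block: tool block: grey, 46 x 98 x 48 mm high with a thin foot of 56 x 108 mm, heavy, fixed on the bench, origin at the centre of its underside; two upright holes at y = +25 and -25 mm, 46 mm deep, 9.8 mm wide, one with the lock pin and one with the bore gauge
- bore_gauge: bore gauge that stands in the tool block's other hole: a plain slim round handle 11 mm in diameter, no knob, top 98 mm above the bench; origin at its lower end. To be left in its hole
- thumbscrew (a joint): angle of the thumbscrew: 0 = seated on the spindle (hard stop), it grows as the screw is backed off, counterclockwise seen from above (a quarter turn off the seat is 1.57 rad). Starts 0.6 to 1.4 rad off the seat; the screw turns against 0.05 N m of thread friction, stays where it is left and moves 2 mm up or down a turn
- screw_head (a point): centre of the thumbscrew's flat spade head, 132.5 mm above the bench when seated: the head is 34 mm wide (x), 9 mm thick (y) and 26 mm high, its flat faces look along this point's +y and -y. It turns with the screw and rides on the bridge. Below the head are a round collar and a brass lock nut up to 19 mm across; 20 mm lie between the head's underside and the bridge. When the bridge is shut the pin's knob stands 85 mm from it, its top 153 mm above the bench
- beaker: empty glass beaker, 55 mm in diameter, 69 mm high, loose on the bench between the tool block and the stand; origin at the centre of its base. Not to be shifted
Not all that is in view belongs to the job. What is shaped like the lock_pin but red is not meant.

How it is judged:
On the way, in this order (a step that is already met when the one before it is completed fails the run):
1. the bridge is shut in the fork (value of joint bridge below 0.03 rad), for 0.2 s.
2. the lock pin is home through fork and bridge and released (horizontal distance between lock_pin and fork_hole below 0.004 m and z of lock_pin in the frame of fork_hole below -0.039 m and angle between lock_pin's own z axis and vertical below 0.1 rad and contact force between the fingers and lock_pin below 0.1 N), for 0.2 s.
3. the thumbscrew has been turned down onto its seat (value of joint thumbscrew below 0.07 rad), for 0.1 s.
At the end, for the whole second after the job is handed in: Bridge shut (0.03 rad); lock pin upright in the fork, collar within 5 mm of the lug, axis within 4 mm of the hole's; thumbscrew, after being seated (0.07 rad), a quarter turn off its seat (1.35 to 1.79 rad) with its head still gripped (over 2 N) (value of joint bridge below 0.03 rad and horizontal distance between lock_pin and fork_hole below 0.004 m and z of lock_pin in the frame of fork_hole below -0.039 m and angle between lock_pin's own z axis and vertical below 0.1 rad and value of joint thumbscrew between 1.35 and 1.79 rad and contact force between the fingers and thumbscrew above 2 N); the arm keeps its last pose, push and grip.
It fails at once if the beaker is shifted (distance of beaker from where it was at the start of the episode above 0.02 m).
It fails at once if the bore gauge is pulled out of the tool block (distance of bore_gauge from where it was at the start of the episode above 0.02 m).
It also fails if it takes over 67 s, if anything falls off the work surface, if the arm or the gripper's body presses on something with over 40 N, if the wrist force passes 120 N, or if a joint passes its speed limit or range.

ROBOT

A 6-joint arm with a two-finger parallel gripper is mounted at the origin on a cart in front of the work surface, level with it; the furniture and walls round the work are solid. World frame = base frame: x ahead of the robot, y to its left, z up, the work surface at z = 0. Lengths are in m, angles in rad, forces in N, time in s.
With the tool pointing down it reaches from about 0.275 to 0.825 m from the base axis. Payload 4.9 kg.
Tool frame: the origin (TCP) lies midway between the tips of the shut fingers; the grasp point (between the pads) lies 19 mm behind it (bot.grip_depth is the distance from the TCP to the grasp point, in m); y points along the fingers, x is the direction in which the jaws open and shut, and the axes are right-handed (so a half turn about y gives the same grasp; the last joint's range is limited). The gripper opens to 85 mm and grips with 20 to 120 N. Pads are 22 mm wide; open, the fingers measure 114 mm over their backs; the gripper's body (76 mm by 85 mm) begins 54 mm behind the grasp point. The pads swing forward as they close: fully open they stand 13 mm farther back than shut.
Start: joints at [-1.325, 0.326, -0.193, 1.052, 0, 1.437], TCP at [0.204, -0.511, 0.231] pointing down, gripper open.
Joint ranges: [-2.65, 2.65], [-0.97, 1.79], [-1.3, 1.35], [-1.93, 2.1], [-1.47, 1.37], [-3.14, 3.14]. Speed limits (rad/s): [2.57, 2.57, 3.14, 3.14, 3.14, 3.14].

INTERFACE

Orientations are given as a unit quaternion [w, x, y, z].
In Python, from cell import bot gives the robot as it stands. Calls block until the motion is done:
- bot.move_pose(position, orientation): joint-space move of the TCP to a pose.
- bot.move_linear(position, speed=0.15, rotation=None, until_force=None): straight line of the TCP; rotation=None keeps the orientation; speed is the mean speed in m/s. With until_force (N) it stops when the force on the tool has changed by that much, and returns True; else False.
- bot.goto_joints(angles): joint-space move.
- bot.set_gripper(opening, grasp_force=None): opening from 0.0 (shut) to 1.0 (fully open); grasp_force is the grip in N (None keeps the last); returns when the fingers have stopped.
- bot.wait(seconds).
- bot.solve_ik(position, orientation): joint angles nearest the present ones, or None.
- bot.camera(name): name is "scene" or "top" or "wrist"; returns the picture (400x640x3 uint8, red, green, blue); there is no depth.
- bot.calibration(name): a dict with "mtx" (3x3 intrinsics, pixels), "extrinsics" (4x4, takes a point from world to camera coordinates); the wrist camera has in their place "hand_eye" (4x4, takes a point from camera to tool coordinates, whose origin is the TCP and whose axes are the tool frame's). Camera axes: x right, y down, z forward; pixel columns grow to the right and rows downward; lengths in m; the calibration is good to about 2 mm. The wrist camera is an equidistant fisheye: a pixel r from the principal point sees the ray r / f radians off the axis. A picture is of the moment at which its call begins: read the wrist's pose just before it. calibration takes no time and is no camera call.
A pose or a line that the arm cannot do raises bot.PlanningError and nothing moves.
- bot.close_job(): hands the job in, once; it reports no verdict.
Trained networks look in the newest picture that a camera, given by its name, has taken for a name from the list of things; names that differ only in an ending like _2 or _b are one class to them, and where a whole thing is asked for, a point or a joint stands for the part that bears it (a point fixed in the world has none). Each returns a list of dicts, best first, with "confidence" (0 to 1); they miss things now and then, are a little off and sometimes report something else, mostly with a low value. They report only what shows in the picture. A call takes as long as a camera call. They do not tell look-alikes from the thing itself.
- bot.search_frame(camera, thing): "bbox" ([left, top, width, height] in pixels, round what is visible of it).
Readings, each from a call of its own:
- bot.read_clock(): time.
- bot.read_joint_positions(): joint angles.
- bot.read_joint_vel(): joint speeds.
- bot.read_joint_efforts(): joint torques, N m.
- bot.read_position(): TCP position.
- bot.read_tool_rot(): TCP orientation.
- bot.read_ft_force(): force on the tool from outside, world axes, zero at the start.
- bot.read_moment(): the same for the moment, N m.
- bot.read_gripper_width(): opening from 0.0 (shut) to 1.0 (fully open).
Only numpy, scipy, OpenCV 4.12 (cv2) and the standard library are available. Lean on these libraries where they do the work, as an engineer would, in place of code of your own. Each camera call takes 0.05 s, during which the arm holds its last target.

## Working session

There is one attempt and no reset: what is moved stays moved. The work goes in short steps, each a Python script; the robot and the scene stay as the last script left them, time stands still between calls to the robot, and variables do not carry over. Pictures are saved under pics/ and viewed, and the job is handed in when it is done.

```bash
ls; mkdir -p pics; python3 - <<'E'
from cell import bot
import cv2
for n in ["scene","top","wrist"]:
    im=bot.camera(n); cv2.imwrite(f"pics/{n}0.png",im[:,:,::-1])
    c=bot.calibration(n); print(n,{k:v.round(4).tolist() if hasattr(v,'round') else v for k,v in c.items()})
for n in ["scene","top"]:
  for t in ["stand","lock_pin","pin_block","bore_gauge","thumbscrew","bridge","beaker"]:
    print(n,t,[([round(float(x)) for x in d["bbox"]],round(d["confidence"],2)) for d in bot.search_frame(n,t)])
print(bot.read_clock(),bot.read_tool_rot(),bot.read_position())
E
```

```text
pics
scene {'mtx': [[466.3694, 0.0, 317.0265], [0.0, 466.3694, 192.3865], [0.0, 0.0, 1.0]], 'extrinsics': [[-0.6088, -0.7931, 0.0195, 0.4229], [-0.5337, 0.3912, -0.7497, 0.2839], [0.587, -0.4669, -0.6614, 0.8166], [0.0, 0.0, 0.0, 1.0]]}
top {'mtx': [[377.5772, 0.0, 321.4481], [0.0, 377.5772, 196.9382], [0.0, 0.0, 1.0]], 'extrinsics': [[0.0276, -0.9996, -0.0029, 0.1609], [-0.9893, -0.0269, -0.1432, 0.5166], [0.1431, 0.0068, -0.9897, 1.0648], [0.0, 0.0, 0.0, 1.0]]}
wrist {'mtx': [[309.7069, 0.0, 314.9521], [0.0, 309.7069, 199.6892], [0.0, 0.0, 1.0]], 'hand_eye': [[1.0, 0.0004, 0.0009, 0.0002], [-0.0008, -0.272, 0.9623, -0.143], [0.0006, -0.9623, -0.272, 0.0701], [0.0, 0.0, 0.0, 1.0]]}
scene stand [([161, 177, 127, 116], 0.66)]
scene lock_pin [([335, 178, 11, 28], 0.71), ([357, 184, 9, 28], 0.67), ([387, 175, 14, 18], 0.57), ([177, 202, 104, 46], 0.5), ([312, 188, 10, 29], 0.45)]
scene pin_block [([374, 177, 50, 38], 0.85)]
scene bore_gauge [([343, 210, 26, 38], 0.7), ([405, 166, 13, 20], 0.57)]
scene thumbscrew [([218, 202, 21, 22], 0.82)]
scene bridge [([178, 203, 103, 43], 0.67), ([407, 166, 6, 17], 0.22)]
scene beaker [([345, 211, 23, 37], 0.9)]
top stand []
top lock_pin [([389, 216, 10, 4], 0.54), ([352, 191, 9, 3], 0.39)]
top pin_block [([378, 209, 41, 24], 0.8)]
top bore_gauge []
top thumbscrew [([255, 180, 11, 4], 0.59)]
top bridge [([224, 172, 72, 24], 0.82)]
top beaker [([333, 219, 22, 18], 0.78), ([227, 169, 72, 28], 0.18)]
0.85 [-0.58538268  0.58538819 -0.39663217  0.39664935] [ 0.20392253 -0.51082043  0.23128654]
```

```bash
python3 - <<'E'
import cv2
a=cv2.imread("pics/scene0.png")[150:310,130:450]; cv2.imwrite("pics/s1.png",cv2.resize(a,(800,400),interpolation=cv2.INTER_CUBIC))
a=cv2.imread("pics/top0.png")[140:260,200:440]; cv2.imwrite("pics/t1.png",cv2.resize(a,(800,400),interpolation=cv2.INTER_CUBIC))
E
```

```text
(no output)
```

View pics/s1.png

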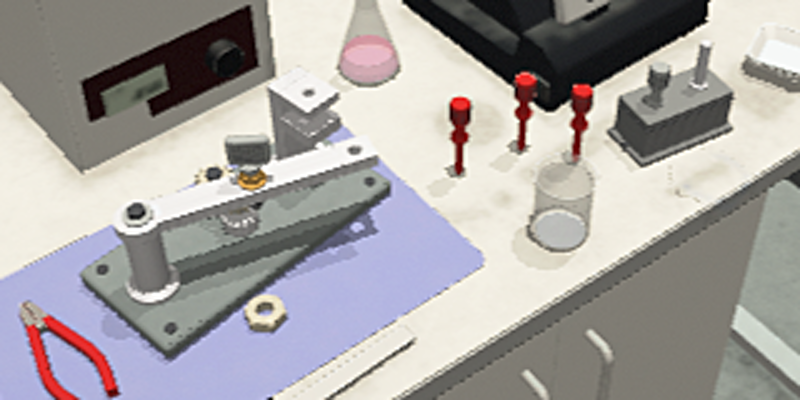

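View pics/t1.png

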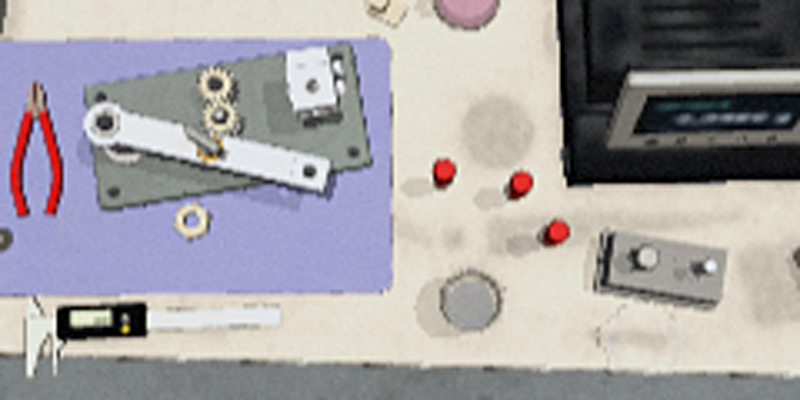

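View pics/wrist0.png

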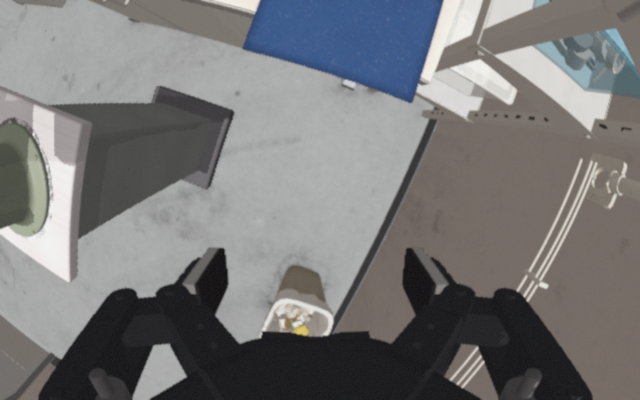

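View pics/scene0.png

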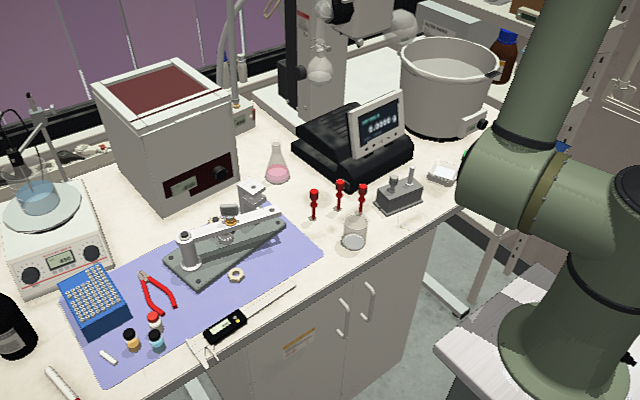

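```bash
cat > h.py <<'E'
import numpy as np, cv2
from scipy.spatial.transform import Rotation as R
def ray(bot,cam,px):
    c=bot.calibration(cam); K=c["mtx"]; E=c["extrinsics"]
    d=np.linalg.inv(K)@[px[0],px[1],1]; Rm=E[:3,:3]
    return -Rm.T@E[:3,3], Rm.T@d
def atz(bot,cam,px,z):
    o,d=ray(bot,cam,px); return o+d*(z-o[2])/d[2]
def toolT(p,q):
    T=np.eye(4); T[:3,:3]=R.from_quat([q[1],q[2],q[3],q[0]]).as_matrix(); T[:3,3]=p; return T
def wray(bot,T,px):
    c=bot.calibration("wrist"); K=c["mtx"]; H=c["hand_eye"]
    v=np.array([(px[0]-K[0,2])/K[0,0],(px[1]-K[1,2])/K[1,1]]); r=np.hypot(*v)
    d=np.array([np.sin(r)*v[0]/r,np.sin(r)*v[1]/r,np.cos(r)])
    M=T@H; return M[:3,3], M[:3,:3]@d
def watz(bot,T,px,z):
    o,d=wray(bot,T,px); return o+d*(z-o[2])/d[2]
def wproj(bot,T,P):
    c=bot.calibration("wrist"); K=c["mtx"]; H=c["hand_eye"]
    p=np.linalg.inv(T@H)@np.r_[P,1]; th=np.arctan2(np.hypot(p[0],p[1]),p[2]); u=p[:2]/np.hypot(p[0],p[1])*th
    return np.array([K[0,0]*u[0]+K[0,2],K[1,1]*u[1]+K[1,2]])
def down(a):
    "tool y down, jaw axis x at angle a in world xy"
    x=np.array([np.cos(a),np.sin(a),0]); y=np.array([0,0,-1.]); z=np.cross(x,y)
    q=R.from_matrix(np.c_[x,y,z]).as_quat(); return np.array([q[3],q[0],q[1],q[2]])
def pose(bot): return toolT(bot.read_position(),bot.read_tool_rot())
E
python3 - <<'E'
from cell import bot
from h import *
f=lambda n,c,px,z: print(n,atz(bot,c,px,z).round(4))
for n,t,z in [("hinge",(103,122),.105),("fork",(312,86),.111),("eye",(311,171),.0985),("screwtop",(203,142),.146),("knobtop",(645,256),.09),("gaugetop",(710,266),.098),("red1",(444,172),.09),("red2",(520,184),.09),("red3",(557,231),.09),("beaker",(470,300),.035)]:
    f(n,"top",(t[0]/3.3333+200,t[1]/3.3333+140),z)
for n,t,z in [("hinge",(136,210),.105),("fork",(308,93),.111),("eye",(355,150),.0985),("screwtop",(245,138),.146),("knobtop",(658,68),.09),("gaugetop",(706,44),.098),("beaker",(560,230),.0)]:
    f(n,"scene",(t[0]/2.5+130,t[1]/2.5+150),z)
T=pose(bot); print(T.round(3))
# tool x angle now
print(np.arctan2(T[1,0],T[0,0]))
E
```

```text
hinge [0.5522 0.4261 0.105 ]
fork [0.586  0.2536 0.111 ]
eye [0.5168 0.2527 0.0985]
screwtop [0.5303 0.3354 0.146 ]
knobtop [ 0.4545 -0.0254  0.09  ]
gaugetop [ 0.447  -0.0771  0.098 ]
red1 [0.5203 0.1424 0.09  ]
red2 [0.5119 0.0788 0.09  ]
red3 [0.4733 0.0475 0.09  ]
beaker [0.4174 0.1159 0.035 ]
hinge [0.5506 0.4257 0.105 ]
fork [0.5831 0.2551 0.111 ]
eye [0.5141 0.2547 0.0985]
screwtop [0.5307 0.3396 0.146 ]
knobtop [ 0.4511 -0.0236  0.09  ]
gaugetop [ 0.4436 -0.0749  0.098 ]
beaker [0.4148 0.1141 0.    ]
[[ 0.371  0.     0.929  0.204]
 [-0.929 -0.     0.371 -0.511]
 [ 0.    -1.     0.     0.231]
 [ 0.     0.     0.     1.   ]]
-1.1910289431180845
```

```bash
python3 - <<'E'
from cell import bot
from h import *
q=down(-np.pi/2)
print(bot.solve_ik([.455,.298,.2],q), bot.solve_ik([.555,.298,.087],q))
bot.move_pose([.455,.298,.2],q); bot.set_gripper(0.0)
T=pose(bot); im=bot.camera("wrist"); cv2.imwrite("pics/w1.png",im[:,:,::-1]); np.save("T1.npy",T)
print(T[:3,3],bot.read_clock())
for n,P in [("fork",[.584,.254,.111]),("eye",[.5155,.2537,.0985]),("hinge",[.551,.426,.105])]: print(n,wproj(bot,T,P))
E
```

```text
[ 0.44410869  0.33791997 -0.25913814  0.97373821  0.         -2.69748397] [ 0.37565539  0.59232352 -0.15858584  0.81988697  0.         -2.76593726]
[0.45497144 0.29801886 0.1999871 ] 5.1083
fork [374.04111978  39.29569127]
eye [371.01804741 127.38382771]
hinge [159.40542916  90.60053857]
```

View pics/w1.png

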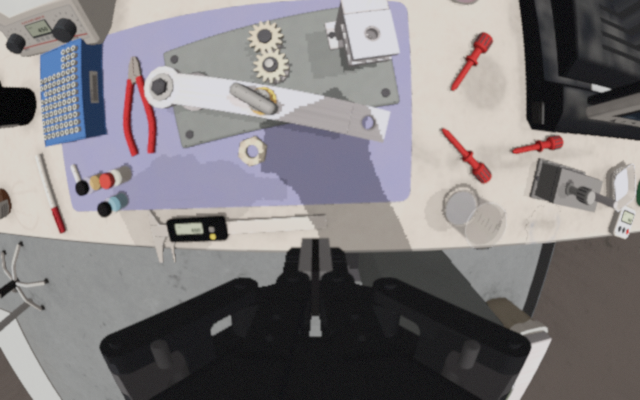

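```bash
python3 - <<'E'
from cell import bot
from h import *
T=np.load("T1.npy")
for n,px,z in [("fork",(372,33.5),.111),("eye",(369,121),.0985),("hinge",(158,86),.105)]: print(n,watz(bot,T,px,z))
im=cv2.imread("pics/w1.png")
cv2.imwrite("pics/w1a.png",cv2.resize(im[0:160,140:460],(800,400),interpolation=cv2.INTER_CUBIC))
E
```

```text
fork [0.58858372 0.25549742 0.111     ]
eye [0.52054767 0.25543233 0.0985    ]
hinge [0.55504735 0.42731378 0.105     ]
```

View pics/w1a.png

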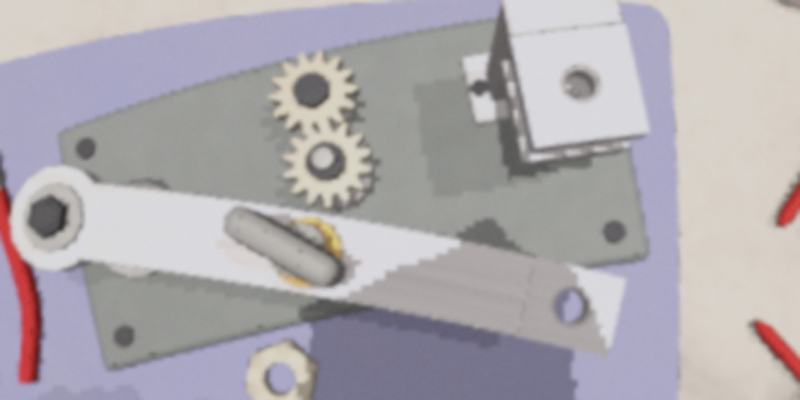

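```bash
python3 - <<'E'
from cell import bot
from h import *
bot.move_linear([.465,.297,.088],speed=.2)
r=bot.move_linear([.58,.297,.088],speed=.08,until_force=10)
print(r,bot.read_position(),bot.read_ft_force(),bot.read_clock())
r=bot.move_linear([.59,.297,.088],speed=.03,until_force=15) if r else 0
print(r,bot.read_position(),bot.read_ft_force(),bot.read_clock())
im=bot.camera("wrist"); cv2.imwrite("pics/w2.png",im[:,:,::-1]); np.save("T2.npy",pose(bot))
E
```

```text
True [0.55428557 0.29607918 0.08641999] [-0.15871783 -0.72426341  0.03461882] 6.875
True [0.55412613 0.29587043 0.08560885] [ 0.31413306 -0.51973947 -0.62751562] 7.325
```

View pics/w2.png

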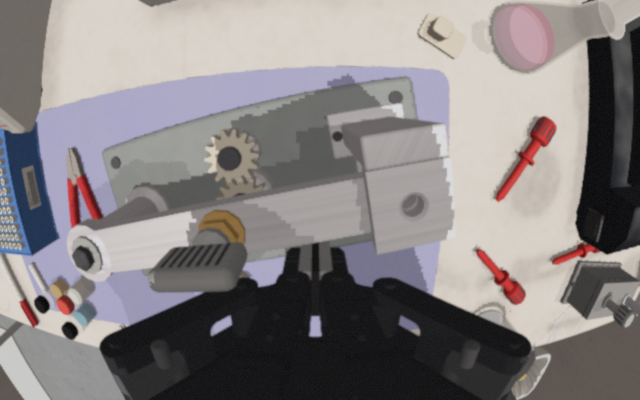

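```bash
python3 - <<'E'
from cell import bot
from h import *
p=bot.read_position()
bot.move_linear([p[0]-.03,p[1],p[2]],speed=.15)
bot.move_linear([p[0]-.03,p[1],.2],speed=.25)
q=down(0)
bot.move_pose([.588,.215,.23],q)
T=pose(bot); im=bot.camera("wrist"); cv2.imwrite("pics/w3.png",im[:,:,::-1]); np.save("T3.npy",T)
bot.camera("top"); 
print(bot.read_clock(),T[:3,3])
for n,P in [("fork",[.588,.255,.111])]: print(n,wproj(bot,T,P))
bot.set_gripper(0.6)
bot.move_pose([.453,-.065,.2],q)
T=pose(bot); im=bot.camera("wrist"); cv2.imwrite("pics/w4.png",im[:,:,::-1]); np.save("T4.npy",T)
print(bot.read_clock(),T[:3,3])
for n,P in [("knob",[.453,-.025,.09])]: print(n,wproj(bot,T,P))
E
```

```text
12.2083 [0.5879537  0.21502056 0.22994792]
fork [313.57777535 148.52917704]
13.9917 [ 0.45396622 -0.06471462  0.20038162]
knob [312.14813062 150.00872829]
```

View pics/w3.png

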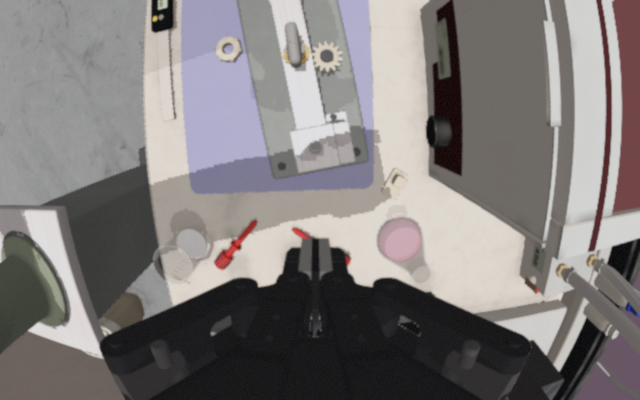

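View pics/w4.png

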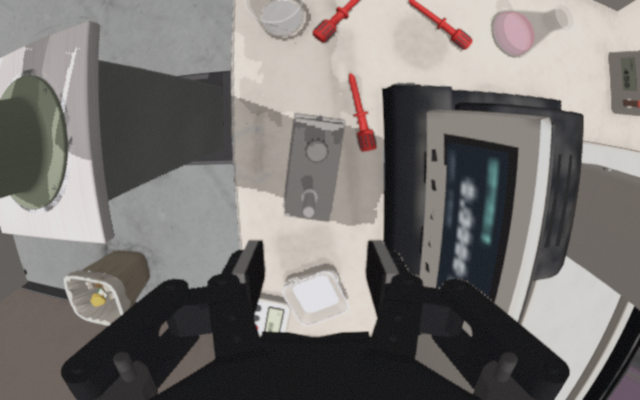

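```bash
python3 - <<'E'
import cv2,numpy as np
a=cv2.imread("pics/w3.png")[0:200,220:400]; b=cv2.imread("pics/w4.png")[80:280,230:410]
s=lambda x: cv2.resize(x,(396,440),interpolation=cv2.INTER_CUBIC)
a=s(a); g=cv2.convertScaleAbs(s(b),alpha=1.4)
cv2.imwrite("pics/z1.png",np.hstack([a,g]))
E
```

```text
(no output)
```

View pics/z1.png

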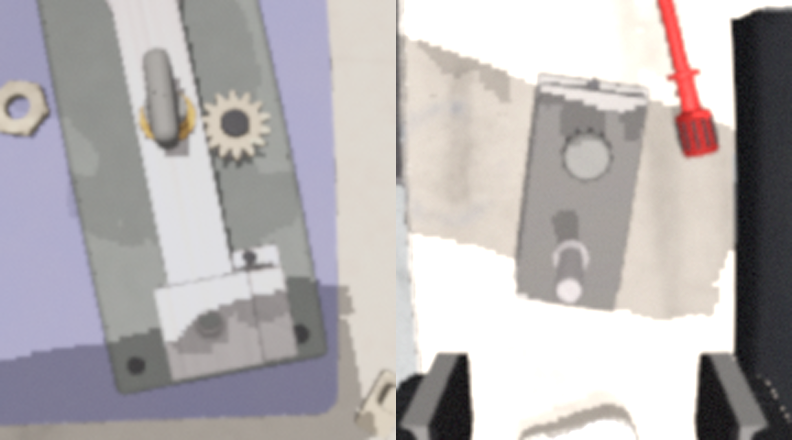

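```bash
python3 - <<'E'
from cell import bot
from h import *
T3=np.load("T3.npy");T4=np.load("T4.npy")
print("fork",watz(bot,T3,(315,146.4),.111))
k=watz(bot,T4,(316.8,151.8),.09);print("knob",k)
q=down(0)
bot.move_pose([k[0],k[1],.12],q)
T=pose(bot); im=bot.camera("wrist"); cv2.imwrite("pics/w5.png",im[:,:,::-1]); np.save("T5.npy",T)
print(bot.read_clock(),T[:3,3], wproj(bot,T,[k[0],k[1],.09]))
E
```

```text
fork [0.58920392 0.25682132 0.111     ]
knob [ 0.45681872 -0.02648368  0.09      ]
14.4917 [ 0.45690302 -0.02584956  0.12000448] [313.05534682 233.03211047]
```

View pics/w5.png

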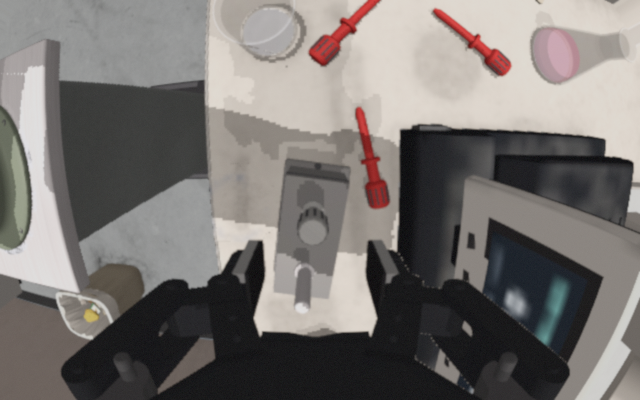

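```bash
python3 - <<'E'
from cell import bot
from h import *
b=cv2.imread("pics/w5.png")[150:330,230:400]
cv2.imwrite("pics/z2.png",cv2.convertScaleAbs(cv2.resize(b,None,fx=3.3,fy=3.3,interpolation=cv2.INTER_CUBIC),alpha=1.4))
T=np.load("T5.npy")
for px in [(313,215),(313,220),(313,225)]: print(watz(bot,T,px,.09))
E
```

```text
[ 0.45677562 -0.01501658  0.09      ]
[ 0.45677856 -0.0181473   0.09      ]
[ 0.45678133 -0.02131433  0.09      ]
```

View pics/z2.png

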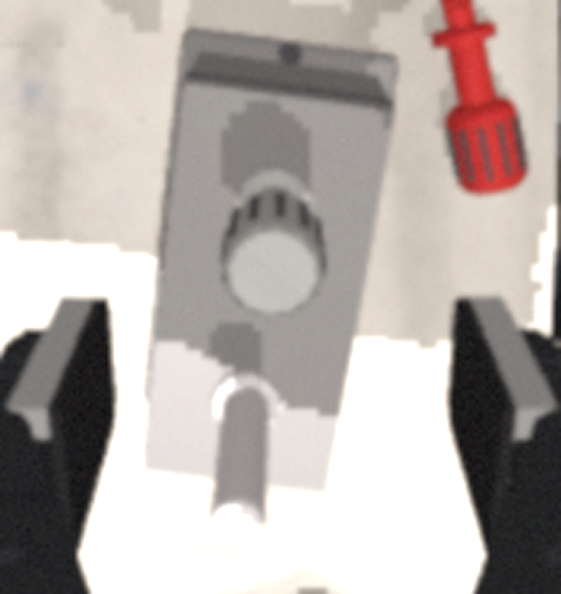

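```bash
python3 - <<'E'
from cell import bot
from h import *
bot.move_linear([.4568,-.0258,.0605],speed=.12)
bot.set_gripper(0.0,grasp_force=50)
print(bot.read_gripper_width(),bot.read_position(),bot.read_ft_force())
bot.move_linear([.4568,-.0258,.16],speed=.15)
print(bot.read_gripper_width(),bot.read_position(),bot.read_ft_force())
T=pose(bot); im=bot.camera("wrist"); cv2.imwrite("pics/w6.png",im[:,:,::-1]); np.save("T6.npy",T)
im=bot.camera("scene"); cv2.imwrite("pics/s6.png",cv2.resize(im[100:260,300:500,::-1],None,fx=3,fy=3))
P=T[:3,3]
for dz in (0.008,-.037,-.056): print(dz,wproj(bot,T,[P[0],P[1],P[2]+dz])) 
print(bot.read_clock())
E
```

```text
0.20314420997049282 [ 0.45741145 -0.02601769  0.06128036] [-2.29484452  0.63025095  6.72311616]
0.20407498814654826 [ 0.45621474 -0.02566334  0.15930749] [ 0.05030915  0.36376812 -0.45085046]
0.008 [312.81825044 260.98886592]
-0.037 [313.23062743 227.89452224]
-0.056 [313.35787929 217.84780474]
16.4583
```

View pics/w6.png

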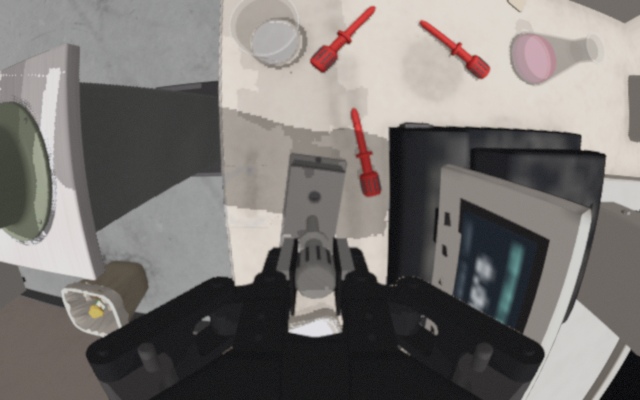

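View pics/s6.png

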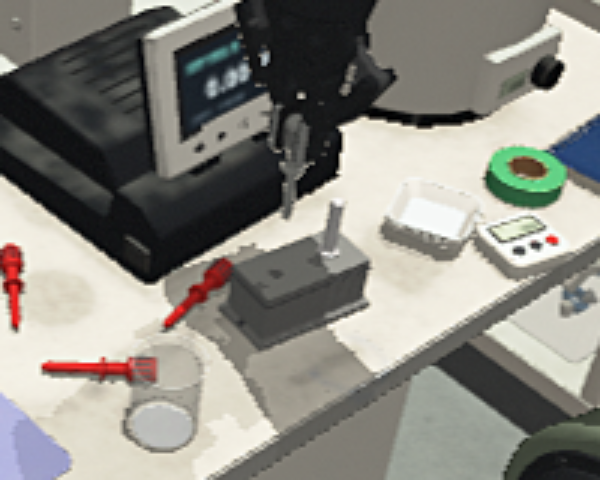

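```bash
python3 - <<'E'
from cell import bot
from h import *
q=down(0)
bot.move_linear([.456,.13,.2],speed=.25)
bot.move_pose([.589,.2565,.185],q)
bot.wait(.15)
T=pose(bot); im=bot.camera("wrist"); cv2.imwrite("pics/w7.png",im[:,:,::-1]); np.save("T7.npy",T)
b=im[120:320,230:400,::-1]
cv2.imwrite("pics/z7.png",cv2.resize(b,None,fx=3,fy=3,interpolation=cv2.INTER_CUBIC))
P=T[:3,3]
print(P,bot.read_clock(), wproj(bot,T,[.589,.2565,.111]),wproj(bot,T,[P[0],P[1],P[2]-.056]))
im=bot.camera("scene"); cv2.imwrite("pics/s7.png",cv2.resize(im[130:280,160:360,::-1],None,fx=4,fy=4,interpolation=cv2.INTER_CUBIC))
E
```

```text
[0.58840841 0.25493181 0.18553965] 18.2167 [314.17375775 207.479942  ] [313.28554523 217.80479023]
```

View pics/z7.png

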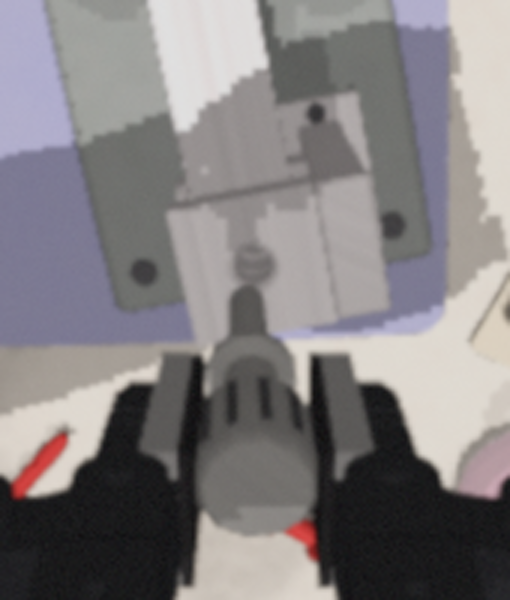

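View pics/s7.png

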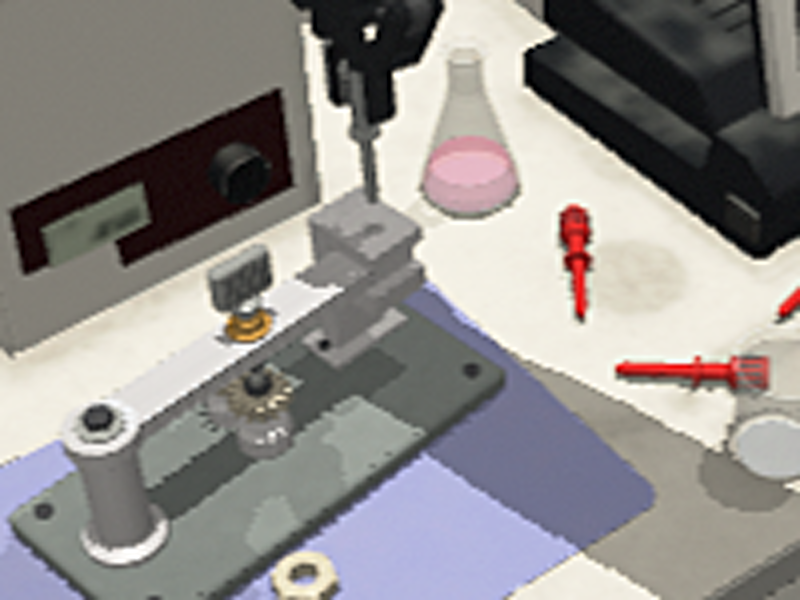

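```bash
python3 - <<'E'
from cell import bot
from h import *
print(bot.read_position(),bot.read_ft_force())
x,y=.5894,.2568
bot.move_linear([x,y,.172],speed=.08)
print(bot.read_position())
r=bot.move_linear([x,y,.1235],speed=.05,until_force=6)
print(r,bot.read_position(),bot.read_ft_force(),bot.read_clock())
T=pose(bot);im=bot.camera("wrist")
b=im[120:320,230:400,::-1]
cv2.imwrite("pics/z8.png",cv2.resize(b,None,fx=3,fy=3,interpolation=cv2.INTER_CUBIC))
im=bot.camera("scene"); cv2.imwrite("pics/s8.png",cv2.resize(im[130:280,160:360,::-1],None,fx=4,fy=4,interpolation=cv2.INTER_CUBIC))
E
```

```text
[0.58871518 0.25540474 0.1857946 ] [-5.17356481e-01  1.87837968e-01  1.81115645e-04]
[0.58867474 0.25647951 0.17121649]
True [0.58905303 0.25649317 0.12435688] [-0.93724717  0.0334408   3.73964496] 19.4833
```

View pics/z8.png

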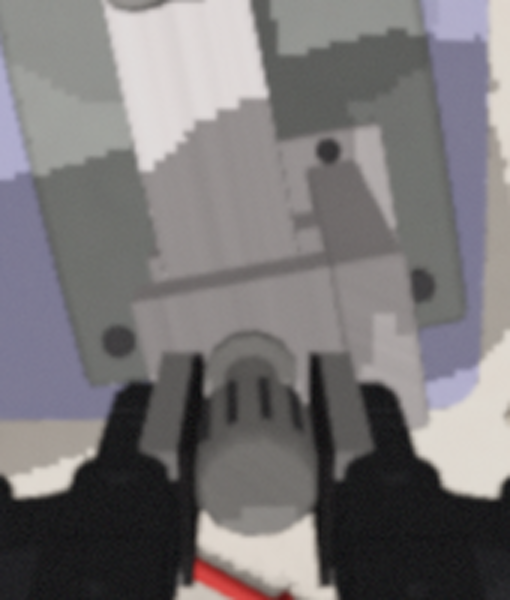

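View pics/s8.png

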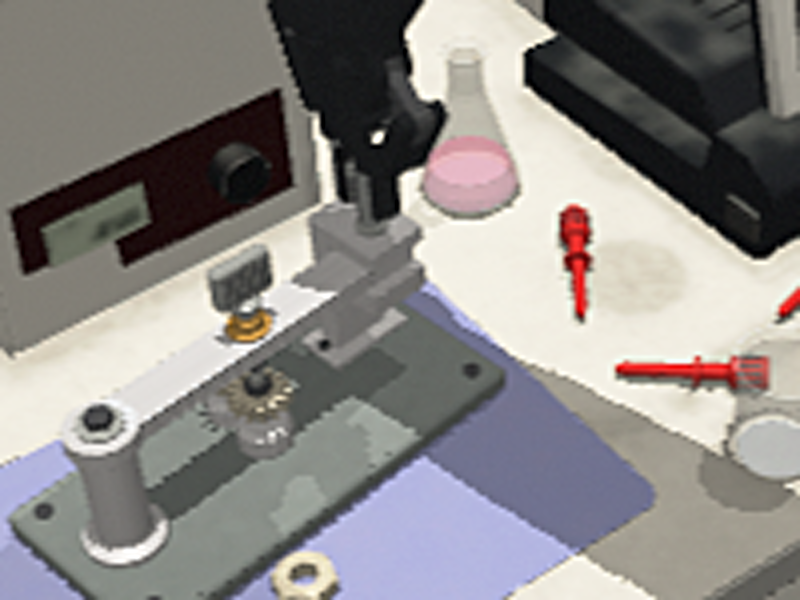

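```bash
python3 - <<'E'
from cell import bot
from h import *
bot.set_gripper(0.45); bot.wait(.1)
p=bot.read_position()
T=pose(bot); im=bot.camera("wrist"); cv2.imwrite("pics/w9a.png",im[:,:,::-1])
bot.move_linear([p[0],p[1],.215],speed=.2)
im=bot.camera("scene"); cv2.imwrite("pics/s9.png",cv2.resize(im[130:280,160:360,::-1],None,fx=4,fy=4,interpolation=cv2.INTER_CUBIC))
bot.move_pose([.590,.395,.225],down(2.84))
bot.wait(.1)
T=pose(bot); im=bot.camera("wrist"); cv2.imwrite("pics/w9.png",im[:,:,::-1]); np.save("T9.npy",T)
print(T[:3,3],bot.read_clock(),bot.read_joint_positions(),[wproj(bot,T,P) for P in ([.5724,.3401,.146],[.589,.2567,.153])])
E
```

```text
[0.59005254 0.39482236 0.22496802] 23.1333 [ 4.85918567e-01  6.41739333e-01  2.99333036e-01  1.22841853e+00
 -1.09946039e-05 -7.82944879e-01] [array([317.25868456, 129.88292712]), array([258.71719987,  27.09305182])]
```

View pics/s9.png

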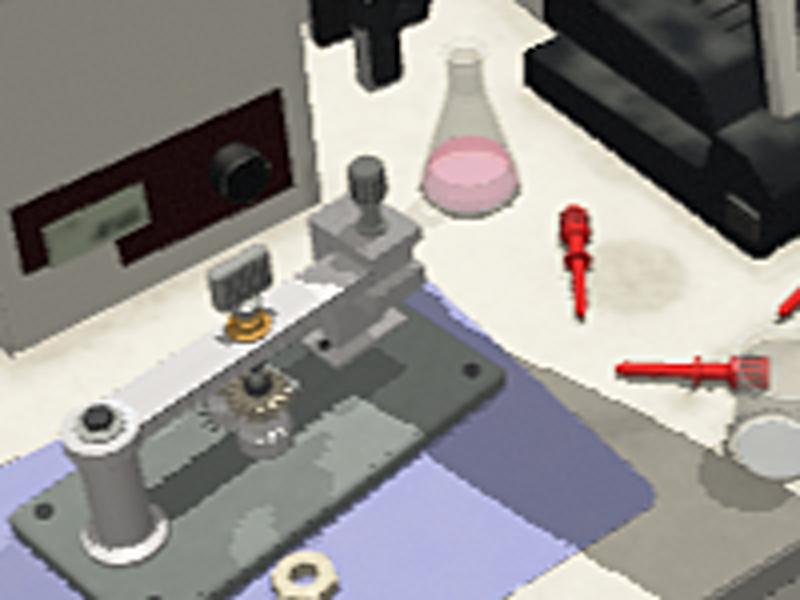

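View pics/w9.png

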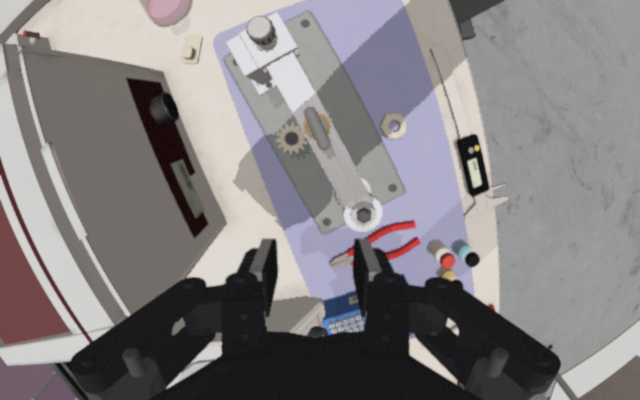

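```bash
python3 - <<'E'
import cv2
b=cv2.imread("pics/w9.png")[80:180,250:400]
cv2.imwrite("pics/z9.png",cv2.resize(b,None,fx=5,fy=5,interpolation=cv2.INTER_CUBIC))
E
```

```text
(no output)
```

View pics/z9.png

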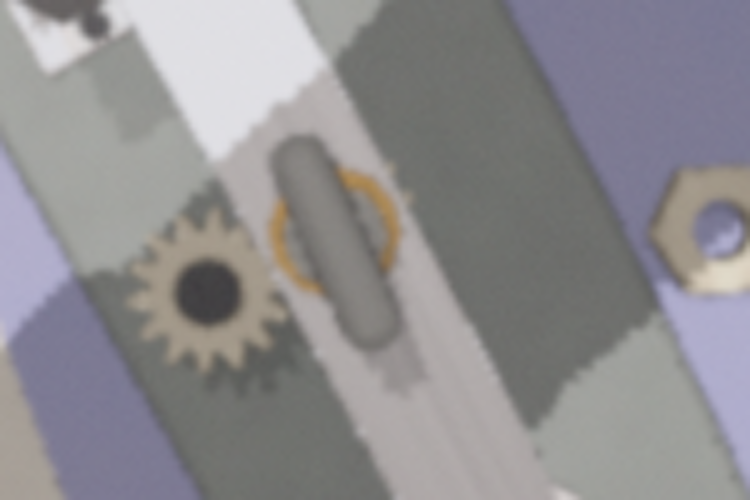

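```bash
python3 - <<'E'
from cell import bot
from h import *
T=np.load("T9.npy")
f=lambda x,y,z: watz(bot,T,(x/5+250,y/5+80),z)
a=f(297,152,.146);b=f(374,332,.146);print(a,b,(a+b)/2,np.linalg.norm(a-b)); d=a-b; print("head ang",np.arctan2(d[1],d[0])%np.pi)
for e in [((220,165),(395,480)),((335,70),(535,430))]:
    a=f(*e[0],.0985);b=f(*e[1],.0985);d=b-a;print("bar",np.arctan2(d[1],d[0])-np.pi/2, a,b)
E
```

```text
[0.57356582 0.3250992  0.146     ] [0.57075432 0.35307332 0.146     ] [0.57216007 0.33908626 0.146     ] 0.02811504455947602
head ang 1.6709636087982218
bar 0.19985204595083106 [0.58758735 0.32245155 0.0985    ] [0.57499096 0.38463877 0.0985    ]
bar 0.21240650070735767 [0.563827   0.31261991 0.0985    ] [0.54860005 0.38322631 0.0985    ]
```

```bash
python3 - <<'E'
from cell import bot
from h import *
a=1.671+np.pi/2
bot.move_pose([.5723,.3393,.17],down(a))
bot.set_gripper(.4)
bot.wait(.2)
T=pose(bot);im=bot.camera("wrist");cv2.imwrite("pics/w10.png",im[:,:,::-1])
print(T[:3,3],[wproj(bot,T,P) for P in ([.5736,.3251,.146],[.5708,.3531,.146])],bot.read_joint_positions(),bot.read_clock())
E
```

```text
[0.57250244 0.33981591 0.1702987 ] [array([317.43864165, 211.67760443]), array([317.24011801, 256.22477477])] [ 4.24724029e-01  5.81601029e-01  5.29438427e-02  1.04181025e+00
  2.79139954e-05 -1.24650307e+00] 24.125
```

View pics/w10.png

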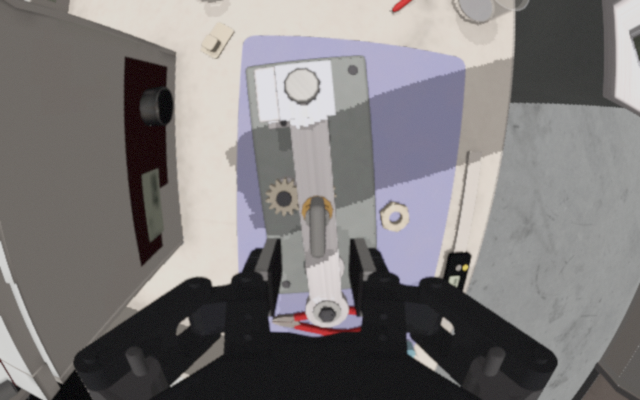

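```bash
python3 - <<'E'
from cell import bot
from h import *
r=bot.move_linear([.5723,.3393,.1225],speed=.08,until_force=8)
print(r,bot.read_position(),bot.read_ft_force())
if not r:
    bot.set_gripper(0,grasp_force=40)
    print(bot.read_gripper_width(),bot.read_position(),bot.read_ft_force(),bot.read_moment())
    im=bot.camera("wrist");cv2.imwrite("pics/w11.png",im[:,:,::-1])
print(bot.read_joint_positions(),bot.read_clock())
E
```

```text
False [0.57252433 0.33937745 0.12269076] [-0.00638234  0.88953456  0.99346793]
0.09548625735006697 [0.57160094 0.33945448 0.12325442] [-4.46781368 -0.85495306  5.20275969] [-0.10186505  0.93920094  0.0370926 ]
[ 4.24659496e-01  6.17462475e-01 -9.50863316e-03  9.44400054e-01
  6.35978980e-04 -1.24675913e+00] 25.2583
```

View pics/w11.png

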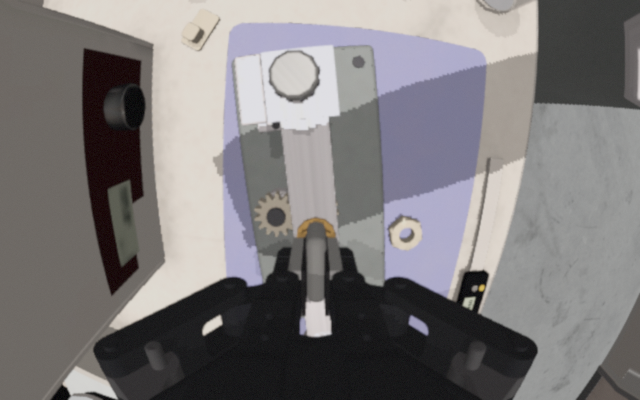

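```bash
python3 - <<'E'
from cell import bot
from h import *
J=np.array(bot.read_joint_positions()); J0=J.copy()
def go(d):
    J[5]=J0[5]+d; bot.goto_joints(J)
    j=bot.read_joint_positions();print(round(d,3),"j6",round(j[5]-J0[5],4),"Mz",round(bot.read_moment()[2],3),"tau6",round(bot.read_joint_efforts()[5],3),bot.read_gripper_width().__round__(4),round(bot.read_clock(),2))
    return bot.read_moment()[2]
m0=go(.1)
for d in (.5,.9,1.1,1.2): m=go(d)
for d in np.arange(1.27,1.7,.07):
    m=go(d)
    if abs(m-m0)>.25: break
np.save("J0.npy",J0); print(bot.read_ft_force(),bot.read_position())
E
```

```text
0.1 j6 0.0977 Mz -0.074 tau6 0.051 0.095 25.51
0.5 j6 0.4965 Mz -0.057 tau6 -0.01 0.0925 25.98
0.9 j6 0.8962 Mz -0.026 tau6 -0.01 0.0918 26.44
1.1 j6 1.0946 Mz 1.212 tau6 1.154 0.0928 26.75
1.2 j6 1.1927 Mz 2.023 tau6 2.059 0.0968 27.0
1.27 j6 1.2609 Mz 2.623 tau6 2.669 0.0987 27.25
[-3.84675438 -3.27939581  4.0787881 ] [0.57040683 0.33901265 0.12318606]
```

```bash
python3 - <<'E'
from cell import bot
import cv2
im=bot.camera("wrist");cv2.imwrite("pics/w12.png",im[:,:,::-1])
im=bot.camera("scene"); cv2.imwrite("pics/s12.png",cv2.resize(im[130:280,160:360,::-1],None,fx=4,fy=4,interpolation=cv2.INTER_CUBIC))
E
```

```text
(no output)
```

View pics/w12.png

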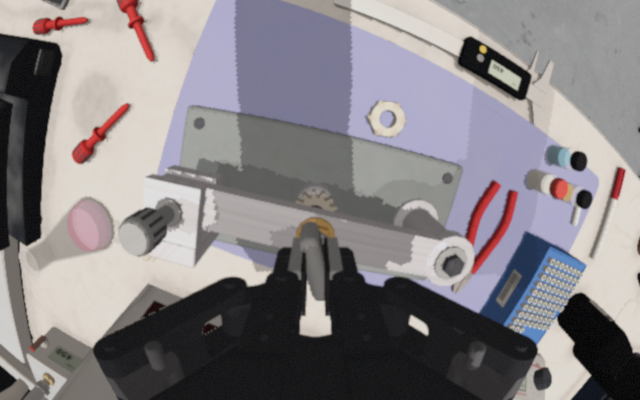

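View pics/s12.png

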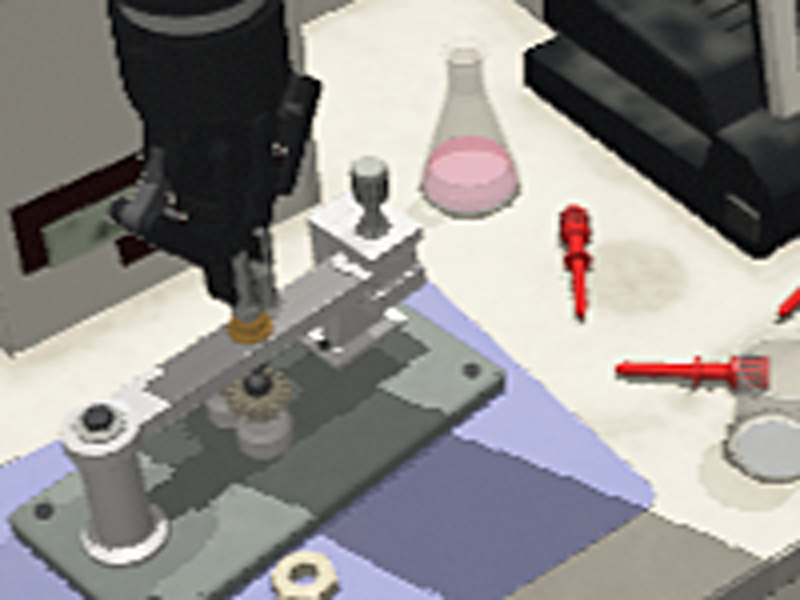

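```bash
python3 - <<'E'
from cell import bot
from h import *
J0=np.load("J0.npy");J=J0.copy()
for d in (1.1,1.03,.98,.94,.9,.5,0,-.4,-.62):
    J[5]=J0[5]+d; bot.goto_joints(J)
    j=bot.read_joint_positions();print(round(d,3),"j6",round(j[5]-J0[5],4),"Mz",round(bot.read_moment()[2],3),round(bot.read_gripper_width(),4),round(bot.read_clock(),2))
bot.wait(.3)
print(bot.read_position(),bot.read_ft_force(),bot.read_joint_positions()[5]-J0[5])
T=pose(bot);print("a",np.arctan2(T[1,0],T[0,0])%(2*np.pi))
im=bot.camera("wrist");cv2.imwrite("pics/w13.png",im[:,:,::-1])
im=bot.camera("scene"); cv2.imwrite("pics/s13.png",cv2.resize(im[130:280,160:360,::-1],None,fx=4,fy=4,interpolation=cv2.INTER_CUBIC))
E
```

```text
1.1 j6 1.0945 Mz 1.204 0.0962 27.63
1.03 j6 1.028 Mz 0.565 0.0923 27.88
0.98 j6 0.9809 Mz 0.029 0.0932 28.13
0.94 j6 0.9414 Mz 0.108 0.0969 28.38
0.9 j6 0.9016 Mz 0.026 0.0961 28.63
0.5 j6 0.5031 Mz 0.03 0.0993 29.1
0 j6 0.0031 Mz 0.081 0.092 29.65
-0.4 j6 -0.3963 Mz 0.035 0.0972 30.12
-0.62 j6 -0.6173 Mz 0.105 0.098 30.44
[0.57131073 0.33955041 0.12346917] [-3.36284297 -2.93396797  5.4187802 ] -0.6171059678377429
a 3.8594820964148244
```

View pics/w13.png

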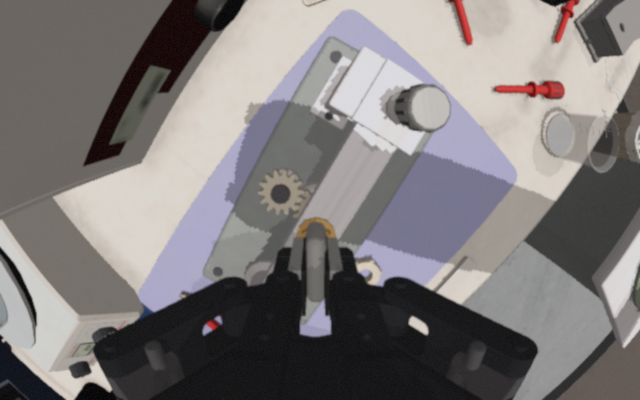

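View pics/s13.png

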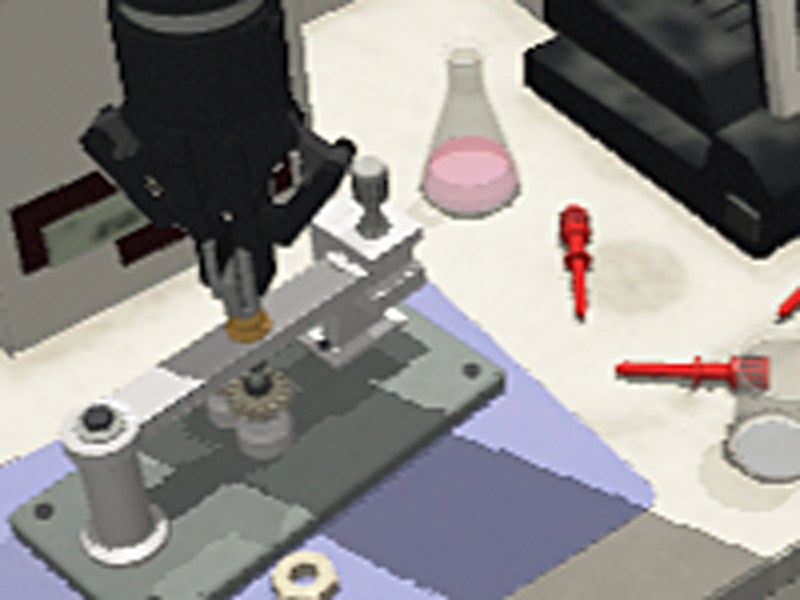

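```bash
python3 - <<'E'
from cell import bot
print(bot.read_gripper_width(),bot.read_clock()); bot.close_job()
E
```

```text
0.09311173845519859 30.8417
the job is handed in; nothing more can be done
```

I handed the job in at 30.8 s. The bridge is shut and pinned, and the thumbscrew is about a quarter turn off its seat with the gripper still holding its head. No verdict is reported.

**What I did**
- **Bridge:** I pushed it shut with the closed fingers until it met its stop. In the pictures the bar lies along the base.
- **Lock pin:** I lowered it through the fork and bridge until the collar sat on the lug, with the tool at 124.4 mm against about 124 mm expected. I then released it, and the later pictures show it upright and home.
- **Thumbscrew:** I turned it clockwise about 0.96 rad, where torque rose steeply to 2.6 N m. The camera showed the head stopped while the fingers kept turning, so I took that as the seat. I then backed it off to about 1.58 ± 0.05 rad. The gripper was set to 40 N, and it read 8 mm open on the 9 mm head.

**What disagreed or is uncertain**
- **Starting angle of the thumbscrew:** my camera estimates were 1.1 to 1.5 rad off the seat, assuming the head lies across the bar when seated. The torque stop put it at about 0.96 rad. I trusted the stop, which is also inside the stated range of 0.6 to 1.4 rad.
- **Red look-alike pins:** they stood upright in the first scene picture, and in the later pictures at least some are lying down. I did not knowingly touch them and do not know why they fell. One now lies close to the beaker.
- **Beaker and bore gauge:** I did not measure either at the end. The gauge was still in its hole just after I lifted the pin. In the pictures the beaker looked unmoved, though it was only partly in frame.

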